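# Move the slide-drying line on by one station

## Robot

A 7-joint arm with a two-finger parallel gripper is mounted at the origin on the work surface. World frame = base frame: x ahead of the robot, y to its left, z up, the work surface at z = 0. Lengths are in m, angles in rad, forces in N, time in s.
With the tool pointing down it reaches from about 0.4 to 0.85 m from the base axis. Payload 10.4 kg.
Tool frame: the origin (TCP) lies on the centre line of the jaws, within the pads' length; the fingertips stand 17 mm ahead of it and the grasp point (between the pads) lies 2 mm behind it; z points along the fingers, y is the line along which they close (so a half turn about z gives the same grasp; the last joint's range is limited). The gripper opens to 85 mm and grips with 20 to 120 N. Pads are 22 mm wide; open, the fingers measure 114 mm over their backs; the gripper's body (76 mm by 85 mm) begins 54 mm behind the grasp point. The pads swing forward as they close: fully open they stand 13 mm farther back than shut.
Start: joints at [1.146, 0.332, -0.065, 1.46, 0.022, 1.35, -0.088], TCP at [0.244, -0.575, 0.248] pointing down, gripper open.
Joint ranges: [-2.6, 2.6], [-0.5, 2.12], [-1.47, 1.34], [0.16, 2.42], [-1.27, 4.41], [0.06, 2.06], [-2.6, 2.6]. Speed limits (rad/s): [2.22, 2.22, 2.79, 2.79, 3.14, 3.14, 3.14].

## Interface

Orientations are given as a unit quaternion [x, y, z, w].
In Python, from workcell import sensors, imaging, order, spotter gives the robot as it stands. The module is installed in compiled form; this text tells all that it offers.
- The arm moves only by the shell command python3 -m inch 'ROWS' [FORCE]. ROWS is JSON, a list that holds one entry, the list of rows, each a list of 7 numbers: the shift along the tool's x, y, z in m, then the turn, a rotation vector about the tool's x, y, z in rad, then the closure, from -1 (fully open) to 1 (shut). In form: [[[x, y, z, ax, ay, az, hand], ...]]. A call has 1 to 10 rows; each row is the pose to reach, as a shift and turn from the pose commanded when the call began, along the tool's axes at that moment; what a row does not reach only later rows make up. A row lasts 1/10 s, in which the tool goes at most 50 mm and 8.59 degrees, less where a joint would pass 70% of its speed; a pose out of reach is approached as far as the arm can. A call with a gripper value outside its range is refused whole. The fingers move at their own pace and stop on an object; FORCE is the grip in N (left out, the last holds). Time passes only in rows, so rows that repeat a pose let the fingers close. It gives the time, the measured TCP pose, the force, the opening and the grip force at its end, in the units of the state.
- sensors.get_obs(): the state, without advancing time (a new reading comes with each control period).
- imaging.camera(name): name is "side" or "top" or "wrist"; returns the picture (400x640x3 uint8, blue, green, red); there is no depth.
- imaging.calibration(name): a dict with "mtx" (3x3 intrinsics, pixels), "D" ([k1, k2, p1, p2, k3] as OpenCV has them; the pictures are not rectified), "R" (3x3) and "t" (3): a world point X has camera coordinates R X + t; the wrist camera has in their place "tool_from_camera" (4x4, takes a point from camera to tool coordinates, whose origin is the TCP and whose axes are the flange's). Camera axes: x right, y down, z forward; pixel columns grow to the right and rows downward; lengths in m; the calibration is good to about 2 mm. A picture is of the moment at which its call begins: read the wrist's pose just before it. calibration takes no time and is no camera call.
- order.hand_in(): hands the job in; it is judged then, once.
Trained networks look in the newest picture that a camera, given by its name, has taken for a name from the list of things; names that differ only in an ending like _2 or _b are one class to them, and where a whole thing is asked for, a point or a joint stands for the part that bears it (a point fixed in the world has none). Each returns a list of dicts, best first, with "conf" (0 to 1); they miss things now and then, are a little off and sometimes report something else, mostly with a low value. They report only what shows in the picture. A call takes as long as a camera call. They do not tell look-alikes from the thing itself.
- spotter.look_for(label, camera): "pixel" ([column, row] in pixels, amid what is visible of it).
The state is a dict: "clock": time; "joint_pos": joint angles; "joint_velocities": joint speeds; "tau": joint torques, N m; "position": TCP position; "ee_rot": TCP orientation; "ft_force": force on the tool from outside, world axes, zero at the start; "torque": the same for the moment, N m; "grip_width": opening from 0.0 (shut) to 1.0 (fully open); "grasp_force": force on a finger pad.
Only numpy, scipy, OpenCV 4.12 (cv2) and the standard library are available. Lean on these libraries where they do the work, as an engineer would, in place of code of your own. Each camera call takes 0.05 s, during which the arm holds its last target. There are 200 camera calls.

## Task

Move the three loaded slide racks of the drying line on by one station, working back from the end because each station takes only one rack: first the rack on the finned cooling block goes into the white carrying tray, then the rack on the hotplate goes onto the cooling block, then the rack in the steel drain tray goes onto the hotplate. Keep every rack upright and set it down gently, never dropped, flat in the middle of its new station and square with it, the rack's handle along the station's long side. Leave the empty rack that stands on the bench where it is.

Things in the scene. Friction and masses are not known exactly. Their poses are not given: they have to be found in the camera images.
- rack_cooled_mid (a point): Loaded slide rack, at the start on the cooling block. Metal frame 84 x 96 mm full of upright glass slides (31 mm high). Over its middle, on two end uprights, a straight black handle bar along y: 10 wide, 10 tall, 96 long, centre 81 and top 86 mm above the underside, free below and beside. 0.15-0.35 kg. Point: the rack's middle, 43 mm above its underside; z up, y along handle and 96 mm side, x along slides.
- rack_baked_mid (a point): Loaded slide rack, at the start on the hotplate. Metal frame 84 x 96 mm full of upright glass slides (31 mm high). Over its middle, on two end uprights, a straight black handle bar along y: 10 wide, 10 tall, 96 long, centre 81 and top 86 mm above the underside, free below and beside. 0.15-0.35 kg. Point: the rack's middle, 43 mm above its underside; z up, y along handle and 96 mm side, x along slides.
- rack_drained_mid (a point): Loaded slide rack, at the start in the drain tray. Metal frame 84 x 96 mm full of upright glass slides (31 mm high). Over its middle, on two end uprights, a straight black handle bar along y: 10 wide, 10 tall, 96 long, centre 81 and top 86 mm above the underside, free below and beside. 0.15-0.35 kg. Point: the rack's middle, 43 mm above its underside; z up, y along handle and 96 mm side, x along slides.
- rack_empty_mid (a point): Empty slide rack standing on the bench itself, on no station, to be left alone: same metal frame and handle (84 x 96 x 86 mm) but without slides. This point is its middle, 43 mm above the bench; axes as for the loaded racks.
- drain_top (a point): Steel drain tray, 124 x 150 mm outside, floor with a pattern of round holes 4 mm above the bench, upright rim to 16 mm above the bench; the room inside the rim is 118 x 144 mm. Fixed. Point: centre of the surface the rack stands on; z up, y along the station's long side.
- hotplate_top (a point): Slide-drying hotplate: white box 140 x 175 mm, 60 mm high, black flat top plate with a thin grey outline of 110 x 145 mm round its middle, a knob and a display on the front face; no rim. Fixed. Point: centre of the surface the rack stands on; z up, y along the station's long side.
- cooling_top (a point): Cooling block: bright aluminium slab 116 x 150 mm with fins underneath, flat top 36 mm above the bench, four dark screw heads at the corners; no rim. Fixed. Point: centre of the surface the rack stands on; z up, y along the station's long side.
- carry_top (a point): White plastic carrying tray, empty at the start: 124 x 150 mm, with a flat grip lug at each short end (180 mm over the lugs); floor 5 mm above the bench, upright rim to 14 mm above the bench, the room inside the rim is 118 x 144 mm. Fixed. Point: centre of the surface the rack stands on; z up, y along the station's long side.
Mind the look-alikes: they are no part of the job. Leave any green, turquoise or yellow look-alike of the part that bears rack_drained_mid alone.

How it is judged:
On the way, in this order (a step that is already met when the one before it is completed fails the run):
1. the rack from the cooling block stands in the carrying tray, released (horizontal distance between rack_cooled_mid and carry_top below 0.015 m and z of rack_cooled_mid in the frame of carry_top between 0.039 and 0.047 m and angle between the y axis of rack_cooled_mid and the y axis of carry_top, either way round below 0.2 rad and angle between rack_cooled_mid's own z axis and vertical below 0.08 rad and contact force between the fingers and rack_cooled below 0.1 N and linear speed of rack_cooled below 0.02 m/s), for 0.2 s.
2. the rack from the hotplate stands on the cooling block, released (horizontal distance between rack_baked_mid and cooling_top below 0.015 m and z of rack_baked_mid in the frame of cooling_top between 0.039 and 0.047 m and angle between the y axis of rack_baked_mid and the y axis of cooling_top, either way round below 0.2 rad and angle between rack_baked_mid's own z axis and vertical below 0.08 rad and contact force between the fingers and rack_baked below 0.1 N and linear speed of rack_baked below 0.02 m/s), for 0.2 s.
3. the rack from the drain tray stands on the hotplate, released (horizontal distance between rack_drained_mid and hotplate_top below 0.015 m and z of rack_drained_mid in the frame of hotplate_top between 0.039 and 0.047 m and angle between the y axis of rack_drained_mid and the y axis of hotplate_top, either way round below 0.2 rad and angle between rack_drained_mid's own z axis and vertical below 0.08 rad and contact force between the fingers and rack_drained below 0.1 N and linear speed of rack_drained below 0.02 m/s), for 0.2 s.
At the end, for the whole second after the job is handed in: Each loaded rack stands flat and upright on its new station (cooling block to carrying tray, hotplate to cooling block, drain tray to hotplate), centre within 15 mm, handle within 0.2 rad of the long side, released and at rest; the empty rack within 20 mm of where it stood (all of step 1 and all of step 2 and all of step 3 and distance of rack_empty_mid from where it was at the start of the episode below 0.02 m); the robot touches nothing.
It fails at once if a loaded rack tips over (more than 35 degrees) (angle between any of rack_drained_mid, rack_baked_mid, rack_cooled_mid's own z axis and vertical above 0.61 rad).
It fails at once if a loaded rack is dropped (falls free at more than 0.6 m/s) ((linear speed of rack_drained above 0.6 m/s and contact force between the fingers and rack_drained below 0.05 N) or (linear speed of rack_baked above 0.6 m/s and contact force between the fingers and rack_baked below 0.05 N) or (linear speed of rack_cooled above 0.6 m/s and contact force between the fingers and rack_cooled below 0.05 N)).
It fails at once if the empty rack is shifted by more than 20 mm (distance of rack_empty_mid from where it was at the start of the episode above 0.02 m).
It also fails if it takes over 106 s, if anything falls off the work surface, if the arm or the gripper's body presses on something with over 40 N, if the wrist force passes 120 N, or if a joint passes its speed limit or range.

## Working session

There is one attempt and no reset: what is moved stays moved. The work goes in short steps, Python scripts to look and compute and a shell command to move; the robot and the scene stay as the last step left them, time stands still between calls to the robot, and variables do not carry over. Pictures are saved under pics/ and viewed, at most 14 in all, crops included, and the job is handed in when it is done.

```bash
mkdir -p pics
python3 - <<'E'
from workcell import sensors, imaging, spotter
import cv2, numpy as np
o=sensors.get_obs(); print(o['clock'],o['position'],o['ee_rot'],o['grip_width'])
for c in ['top','side']:
    im=imaging.camera(c); cv2.imwrite(f'pics/{c}0.png',im)
    k=imaging.calibration(c); print(c,np.round(k['mtx'],1).tolist(),k['D'],np.round(-np.array(k['R']).T@k['t'],3))
    for n in ['rack_cooled_mid','rack_empty_mid','drain_top','hotplate_top','cooling_top','carry_top']:
        print(n,[(np.round(d['pixel']).tolist(),round(d['conf'],2)) for d in spotter.look_for(n,c)])
print(imaging.calibration('wrist')['tool_from_camera'])
E
```

```text
0.0 [ 0.24426608 -0.57489521  0.24750894] [ 9.79888356e-01  1.99545181e-01 -1.83378438e-04 -7.04661658e-04] 1.0028779657226123
top [[393.7, 0.0, 323.6], [0.0, 393.7, 196.4], [0.0, 0.0, 1.0]] [-0.08414946  0.          0.          0.          0.        ] [0.336 0.111 1.078]
rack_cooled_mid [([486.0, 224.0], 0.64)]
rack_empty_mid [([360.0, 194.0], 0.86)]
drain_top [([305.0, 129.0], 0.55)]
hotplate_top [([241.0, 229.0], 0.65)]
cooling_top [([469.0, 223.0], 0.62)]
carry_top [([423.0, 131.0], 0.96)]
side [[422.3, 0.0, 323.0], [0.0, 422.3, 201.7], [0.0, 0.0, 1.0]] [-0.06199103  0.          0.          0.          0.        ] [0.017 0.867 0.89 ]
rack_cooled_mid [([401.0, 140.0], 0.76), ([335.0, 199.0], 0.58), ([312.0, 151.0], 0.41)]
rack_empty_mid [([334.0, 199.0], 0.96)]
drain_top [([261.0, 217.0], 0.89), ([252.0, 208.0], 0.75)]
hotplate_top [([295.0, 295.0], 0.85)]
cooling_top [([398.0, 152.0], 0.88)]
carry_top [([312.0, 151.0], 0.72), ([258.0, 220.0], 0.56), ([400.0, 142.0], 0.18)]
[[-5.28617173e-04 -9.64877708e-01 -2.62698932e-01  6.75120455e-02]
 [ 9.99999626e-01 -6.89925773e-04  5.21802744e-04 -4.37421124e-04]
 [-6.84718600e-04 -2.62698558e-01  9.64877712e-01 -1.25184757e-01]
 [ 0.00000000e+00  0.00000000e+00  0.00000000e+00  1.00000000e+00]]
```

View pics/top0.png

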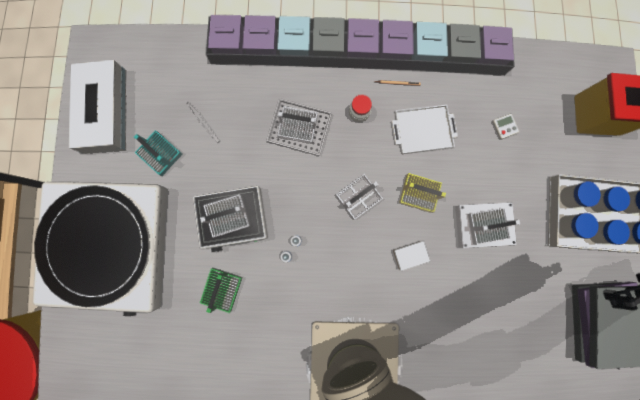

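View pics/side0.png

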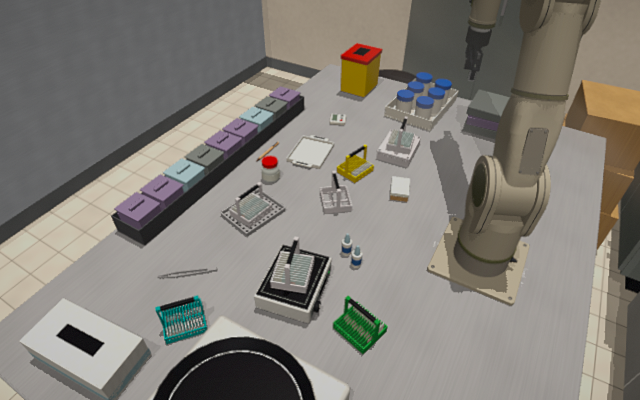

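The top view shows the drain tray with a rack at (300,128), the hotplate at (231,217), the cooling block at (487,225), the empty carrying tray at (424,130) and the empty rack at (360,196). The look-alikes are at (158,152), (221,290) and (422,192). I'll enlarge the stations next to fit their outlines.

Run:
```python
import cv2, numpy as np
im=cv2.imread('pics/top0.png')
T=[]
for (u,v) in [(300,128),(231,217),(487,225),(424,130)]:
    x0,y0=u-40,v-37
    c=cv2.resize(im[y0:y0+75,x0:x0+80],None,fx=5,fy=4*1.0,interpolation=cv2.INTER_CUBIC) if 0 else cv2.resize(im[y0:y0+75,x0:x0+80],None,fx=4,fy=4,interpolation=cv2.INTER_CUBIC)
    for g in range(0,80,10):
        cv2.putText(c,str(x0+g),(g*4,8),0,0.3,(0,0,255),1); cv2.line(c,(g*4,10),(g*4,14),(0,0,255),1)
        if g<75: cv2.putText(c,str(y0+g),(0,g*4+4),0,0.3,(0,0,255),1); cv2.line(c,(22,g*4),(27,g*4),(0,0,255),1)
    T.append(c)
cv2.imwrite('pics/crop0.png',np.vstack([np.hstack(T[:2]),np.hstack(T[2:])]))
```

```text
(no output)
```

View pics/crop0.png

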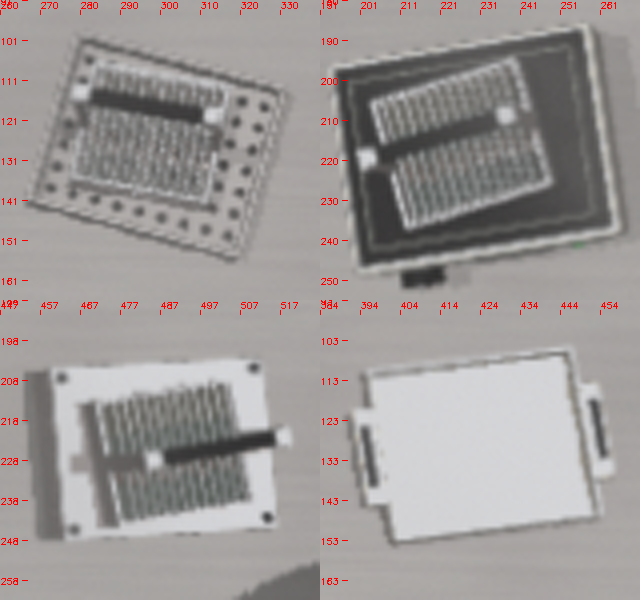

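```bash
cat > h.py <<'E'
import cv2, numpy as np
from scipy.optimize import least_squares
from scipy.spatial.transform import Rotation as Ro
from workcell import sensors, imaging
def ray(c,px,z,pose=None):
    k=imaging.calibration(c); p=cv2.undistortPoints(np.array(px,float).reshape(-1,1,2),np.array(k['mtx']),np.array(k['D'])).reshape(-1,2)
    d=np.c_[p,np.ones(len(p))]
    if c=='wrist':
        T=np.array(k['tool_from_camera']); R=pose[1].as_matrix()@T[:3,:3]; o=pose[1].apply(T[:3,3])+pose[0]
        d=d@R.T
    else:
        R=np.array(k['R']); o=-R.T@k['t']; d=d@R
    return o+d*((z-o[2])/d[:,2])[:,None]
def rect(P,L,W): # corners in order, first edge long
    P=P[:,:2]; m=np.array([[-L,-W],[L,-W],[L,W],[-L,W]])/2
    def f(s):
        e=np.array([[np.cos(s[2]),np.sin(s[2])],[-np.sin(s[2]),np.cos(s[2])]])
        q=m@e+s[:2]
        # mirror order
        return (q-P).ravel()
    def run(mm):
        nonlocal m; m=mm
        a=P[1]-P[0]; return least_squares(f,[*P.mean(0),np.arctan2(a[1],a[0])])
    r=min(run(m.copy()),run(m*[1,-1]),key=lambda r:r.cost)
    return r.x, np.sqrt(r.cost*2/4)
def cur():
    o=sensors.get_obs(); return np.array(o['position']),Ro.from_quat(o['ee_rot']),o
def to(x,y,z,th,verbose=True):
    """shift/turn in tool axes to TCP at x,y,z pointing down with tool x along handle angle th (mod pi)"""
    p,R,o=cur()
    best=None
    for k in (0,np.pi):
        Rt=Ro.from_matrix(np.array([[np.cos(th+k),np.sin(th+k),0],[np.sin(th+k),-np.cos(th+k),0],[0,0,-1]]).T)
        v=(R.inv()*Rt).as_rotvec()
        if best is None or np.linalg.norm(v)<np.linalg.norm(best): best=v
    print(np.round(R.inv().apply(np.array([x,y,z])-p),4),np.round(best,3),'t',round(o['clock'],2),'j7',np.round(o['joint_pos'][6],2),'p',np.round(p,4))
E
python3 - <<'E'
from h import *
S=dict(drain=((260,91),.016,[(81,38),(289,95),(237,261),(28,204)],150,124,[(80,92),(213,115)],.09),
 hot=((191,180),.06,[(16,70),(268,25),(304,232),(40,270)],175,140,[(47,158),(186,115)],.146),
 cool=((447,188),.036,[(52,68),(260,58),(275,225),(62,241)],150,116,[(153,159),(284,137)],.122),
 carry=((384,93),.014,[(42,72),(252,47),(282,217),(73,244)],150,124,None,0))
for n,(o,z,c,L,W,h,hz) in S.items():
    r,e=rect(ray('top',np.array(c)/4+o-.4,z),L/1e3,W/1e3)
    print(n,np.round(r,4),'rms',round(e,4))
    if h:
        P=ray('top',np.array(h)/4+o-.4,hz)[:,:2]; d=P[1]-P[0]; print('  handle',np.round(P.mean(0),4),'ang',np.round(np.arctan2(d[1],d[0]),3),'len',np.round(np.hypot(*d),4))
print(np.round(ray('top',[[360,196],[422,192]],.043),3)[:,:2])
p,R,o=cur(); print(R.as_matrix().round(3))
E
```

```text
drain [ 0.6392  0.1683 -1.8228] rms 0.001
  handle [0.6479 0.1733] ang -1.718 len 0.0875
hot [ 0.3854  0.338  -1.3789] rms 0.0046
  handle [0.3877 0.3431] ang -1.241 len 0.0863
cool [ 0.3842 -0.3485 -1.4962] rms 0.0015
  handle [ 0.3808 -0.3465] ang -1.391 len 0.0868
carry [ 0.6494 -0.1816 -1.4057] rms 0.001
[[ 0.451 -0.   ]
 [ 0.466 -0.166]]
[[ 0.92   0.391  0.   ]
 [ 0.391 -0.92  -0.   ]
 [ 0.     0.    -1.   ]]
```

```bash
python3 -c "
from h import *
to(.381,-.3465,.24,-1.391); to(.381,-.3465,.119,-1.391)"
```

```text
[ 0.2151 -0.1571  0.0083] [ 0.     0.    -1.349] t 0.7 j7 -0.09 p [ 0.2444 -0.5752  0.2483]
[ 0.2151 -0.1571  0.1293] [ 0.     0.    -1.349] t 0.7 j7 -0.09 p [ 0.2444 -0.5752  0.2483]
```

```bash
python3 -m inch '[[[0.022,-0.016,0,0,0,-0.135,-1],[0.044,-0.032,0,0,0,-0.27,-1],[0.066,-0.048,0,0,0,-0.405,-1],[0.088,-0.064,0,0,0,-0.54,-1],[0.11,-0.08,0,0,0,-0.675,-1],[0.132,-0.096,0,0,0,-0.81,-1],[0.154,-0.112,0,0,0,-0.945,-1],[0.176,-0.128,0,0,0,-1.08,-1],[0.2,-0.144,0.004,0,0,-1.215,-1],[0.215,-0.157,0.008,0,0,-1.349,-1]]]' 40
python3 -c "
from h import *
p,R,o=cur(); cv2.imwrite('pics/w1.png',imaging.camera('wrist')); to(.381,-.3465,.119,-1.391); print(o['joint_pos'])"
```

```text
clock: 1.7
position: [0.3823, -0.3449, 0.2406]
ee_rot: [0.638, 0.77, 0.0, 0.0]
ft_force: [-0.0, 0.1, 0.4]
grip_width: 0.999
grasp_force: 0.0
[-0.004  -0.0035  0.1209] [ 0.001 -0.001  0.019] t 1.75 j7 0.8 p [ 0.3835 -0.342   0.2399]
[ 0.99191168  0.11627365 -0.37126223  1.74406206  0.04360516  1.28841204
  0.79813032]
```

View pics/w1.png

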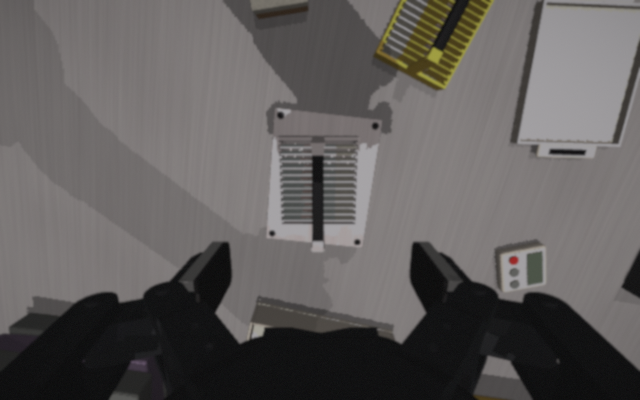

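The wrist view shows the handle running from (318,148) to (317,246), straight ahead, between the open fingers. The cooling block corners are visible too. I'll check this measurement against the top-camera one.

```bash
python3 -c "
from h import *
q=(np.array([.3823,-.3449,.2406]),Ro.from_quat([.638,.77,0,0]))
P=ray('wrist',[[318,148],[317,246]],.122,q)[:,:2];d=P[0]-P[1];print(P.round(4),P.mean(0).round(4),np.arctan2(d[1],d[0]),np.hypot(*d))
P=ray('wrist',[[281,116],[376,127],[357,241],[272,233]],.036,q);print(P.round(4),P.mean(0))
for i in range(3): print(cur()[0])
to(.381,-.3465,.119,-1.391)"
```

```text
[[ 0.3739 -0.3052]
 [ 0.3889 -0.3901]] [ 0.3814 -0.3476] 1.7449471595381858 0.08622081223799351
[[ 0.3301 -0.2885  0.036 ]
 [ 0.4323 -0.2808  0.036 ]
 [ 0.441  -0.4142  0.036 ]
 [ 0.34   -0.4228  0.036 ]] [ 0.3858662  -0.35156309  0.036     ]
[ 0.38352441 -0.34201351  0.23988586]
[ 0.38352441 -0.34201351  0.23988586]
[ 0.38352441 -0.34201351  0.23988586]
[-0.004  -0.0035  0.1209] [ 0.001 -0.001  0.019] t 1.75 j7 0.8 p [ 0.3835 -0.342   0.2399]
```

```bash
python3 -m inch '[[[0,0,0.02,0,0,0,-1],[0,0,0.045,0,0,0,-1],[0,0,0.07,0,0,0,-1],[0,0,0.095,0,0,0,-1],[0,0,0.115,0,0,0,-1],[0,0,0.125,0,0,0,-1],[0,0,0.125,0,0,0,-1]]]'
python3 -c "
from h import *
to(.381,-.347,.115,-1.391)"
```

```text
clock: 2.45
position: [0.3804, -0.3464, 0.1144]
ee_rot: [0.641, 0.768, 0.0, -0.001]
ft_force: [0.1, 0.6, 0.4]
grip_width: 0.995
grasp_force: 0.0
[-0.0007  0.0005 -0.0006] [-0.001 -0.002 -0.   ] t 2.45 j7 0.75 p [ 0.3804 -0.3464  0.1144]
```

```bash
python3 -m inch '[[[0,0,0,0,0,0,-0.5],[0,0,0,0,0,0,0],[0,0,0,0,0,0,0.5],[0,0,0,0,0,0,1],[0,0,0,0,0,0,1],[0,0,0,0,0,0,1],[0,0,0,0,0,0,1],[0,0,0,0,0,0,1]]]' 40
```

```text
clock: 3.25
position: [0.3808, -0.3467, 0.1155]
ee_rot: [0.641, 0.768, -0.0, -0.0]
ft_force: [-2.9, 0.2, 2.3]
grip_width: 0.109
grasp_force: 42.2
```

```bash
python3 -m inch '[[[0,0,-0.01,0,0,0,1],[0,0,-0.03,0,0,0,1],[0,0,-0.06,0,0,0,1],[0,0,-0.09,0,0,0,1],[0,0,-0.12,0,0,0,1],[0.01,0.02,-0.13,0,0,0,1],[0.022,0.055,-0.13,0,0,0,1],[0.035,0.09,-0.13,0,0,0.005,1],[0.048,0.125,-0.13,0,0,0.01,1],[0.062,0.16,-0.13,0,0,0.015,1]]]'
python3 -c "
from h import *
to(.6494,-.1816,.245,-1.4057)"
```

```text
clock: 4.25
position: [0.5283, -0.2561, 0.2458]
ee_rot: [0.647, 0.763, 0.0, 0.0]
ft_force: [1.0, -1.4, -1.6]
grip_width: 0.105
grasp_force: 41.6
[0.0537 0.1317 0.0008] [ 0.     0.    -0.001] t 4.25 j7 0.44 p [ 0.5283 -0.2561  0.2458]
```

```bash
python3 -m inch '[[[0.013,0.035,0,0,0,0,1],[0.027,0.07,0,0,0,0,1],[0.041,0.1,0,0,0,0,1],[0.05,0.122,0,0,0,0,1],[0.054,0.133,0,0,0,0,1],[0.054,0.133,0,0,0,0,1],[0.054,0.133,0,0,0,0,1],[0.054,0.133,0,0,0,0,1]]]'
python3 -c "
from h import *
to(.6494,-.1816,.085,-1.4057); cv2.imwrite('pics/w2.png',imaging.camera('wrist'))"
```

```text
clock: 5.05
position: [0.6486, -0.1836, 0.2456]
ee_rot: [0.647, 0.762, -0.0, 0.0]
ft_force: [-0.4, -0.1, -2.2]
grip_width: 0.11
grasp_force: 41.6
[0.002  0.0011 0.1606] [-0.     0.001 -0.002] t 5.05 j7 0.23 p [ 0.6486 -0.1836  0.2456]
```

View pics/w2.png

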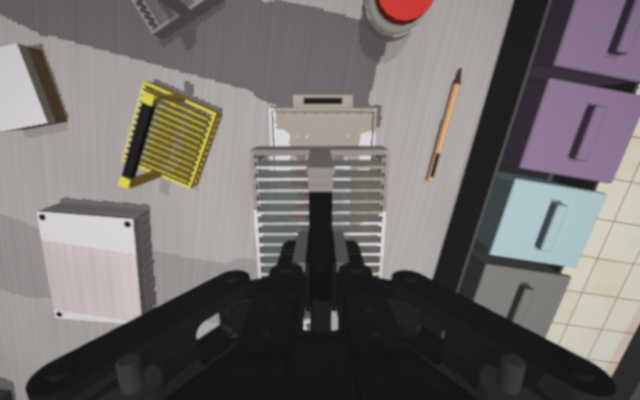

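The rack hangs level in line with the tray. The tray's far edge corners are at about (271,108) and (379,109), and I'll check them against the top-view estimate.

```bash
python3 -c "
from h import *
q=(np.array([.6486,-.1836,.2456]),cur()[1])
P=ray('wrist',[[271,108],[379,109]],.014,q)[:,:2];print(P.round(4),P.mean(0).round(4),np.hypot(*(P[1]-P[0])))"
```

```text
[[ 0.582  -0.1199]
 [ 0.7043 -0.1009]] [ 0.6432 -0.1104] 0.12377605669981448
```

```bash
python3 -m inch '[[[0,0.003,0.03,0,0,0.005,1],[0,0.003,0.065,0,0,0.005,1],[0,0.003,0.1,0,0,0.005,1],[0,0.003,0.13,0,0,0.005,1],[0,0.003,0.147,0,0,0.005,1],[0,0.003,0.155,0,0,0.005,1],[0,0.003,0.158,0,0,0.005,1],[0,0.003,0.16,0,0,0.005,1],[0,0.003,0.161,0,0,0.005,1],[0,0.003,0.162,0,0,0.005,1]]]'
```

```text
clock: 6.1
position: [0.653, -0.1815, 0.0845]
ee_rot: [0.648, 0.761, 0.0, 0.001]
ft_force: [-7.7, 0.2, 12.4]
grip_width: 0.109
grasp_force: 43.5
```

Contact made gently (force went from -2 to +12 N). Next: release and rise.

```bash
python3 -m inch '[[[0,0,0,0,0,0,0.5],[0,0,0,0,0,0,0],[0,0,0,0,0,0,-0.5],[0,0,0,0,0,0,-1],[0,0,0,0,0,0,-1],[0,0,-0.03,0,0,0,-1],[0,0,-0.07,0,0,0,-1],[0,0,-0.11,0,0,0,-1],[0,0,-0.15,0,0,0,-1],[0,0,-0.18,0,0,0,-1]]]'
python3 -c "
from h import *
p,R,o=cur();im=imaging.camera('top'); cv2.imwrite('pics/t2.png',cv2.resize(im[90:260,190:530],None,fx=2.3,fy=2.3)); cv2.imwrite('pics/w3.png',imaging.camera('wrist'));to(.388,.343,.27,-1.241); print(o['joint_pos'])"
```

```text
clock: 7.1
position: [0.6529, -0.1813, 0.2664]
ee_rot: [0.648, 0.761, 0.001, 0.001]
ft_force: [0.7, -0.1, -0.6]
grip_width: 0.996
grasp_force: 0.0
[ 0.5601 -0.1793 -0.0042] [ 0.007  0.004 -0.17 ] t 7.2 j7 0.23 p [ 0.6543 -0.1814  0.2688]
[ 0.53779026  0.48544582 -0.4947462   1.25620662  0.22544369  1.45118599
  0.22587842]
```

View pics/w3.png

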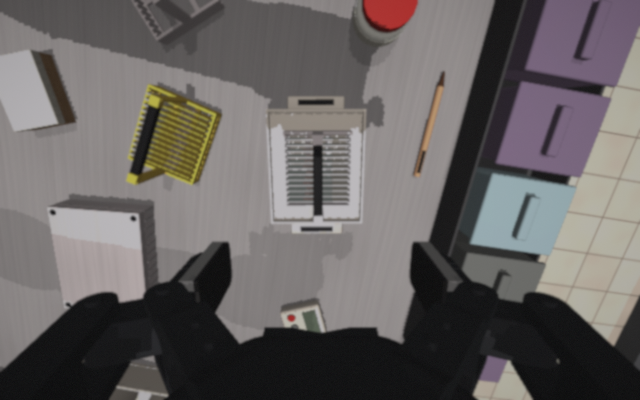

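The rack stands in the tray, with tray corners at (268,110), (366,110), (363,223) and (271,223). The rack spans columns 283–353, so it is centred sideways. Next is the hotplate, and I'll confirm the lengthwise fit numerically.

```bash
python3 -c "
from h import *
q=(np.array([.6535,-.1814,.2664]),cur()[1])
P=ray('wrist',[[268,110],[366,110],[363,223],[271,223]],.014,q)[:,:2];print(P.mean(0).round(4))
P=ray('wrist',[[318,139],[318,217]],.091,q)[:,:2];print(P.round(4),P.mean(0).round(4),np.hypot(*(P[1]-P[0])))"
python3 -m inch '[[[0.02,-0.005,0,0,0,0,-1],[0.06,-0.02,0,0,0,-0.02,-1],[0.105,-0.034,0,0,0,-0.04,-1],[0.15,-0.048,0,0,0,-0.06,-1],[0.195,-0.062,0,0,0,-0.08,-1],[0.24,-0.077,0,0,0,-0.1,-1],[0.285,-0.092,0,0,0,-0.12,-1],[0.33,-0.106,0,0,0,-0.14,-1],[0.375,-0.12,0,0,0,-0.16,-1],[0.42,-0.134,0,0,0,-0.17,-1]]]'
python3 -c "
from h import *
to(.388,.343,.27,-1.241)"
```

```text
[ 0.6526 -0.1834]
[[ 0.6468 -0.1391]
 [ 0.6596 -0.2199]] [ 0.6532 -0.1795] 0.08172169132868762
clock: 8.2
position: [0.452, 0.2132, 0.2628]
ee_rot: [0.581, 0.814, -0.0, 0.0]
ft_force: [1.7, 0.7, -0.1]
grip_width: 1.0
grasp_force: 0.0
[ 0.1436 -0.0184 -0.0073] [-0.     0.001  0.001] t 8.2 j7 -0.26 p [0.452  0.2132 0.2628]
```

```bash
python3 -m inch '[[[0.04,-0.005,0,0,0,0,-1],[0.08,-0.01,-0.003,0,0,0,-1],[0.115,-0.015,-0.005,0,0,0,-1],[0.135,-0.018,-0.007,0,0,0,-1],[0.143,-0.018,-0.007,0,0,0,-1],[0.143,-0.018,-0.007,0,0,0,-1],[0.143,-0.018,-0.007,0,0,0,-1],[0.143,-0.018,-0.007,0,0,0,-1]]]'
python3 -c "
from h import *
p,R,o=cur();cv2.imwrite('pics/w4.png',imaging.camera('wrist'));to(.388,.343,.139,-1.241); print(R.as_quat())"
```

```text
clock: 9.0
position: [0.3909, 0.3399, 0.27]
ee_rot: [0.582, 0.813, -0.0, 0.0]
ft_force: [0.2, 0.2, 0.3]
grip_width: 1.003
grasp_force: 0.0
[ 0.0037 -0.0017  0.1311] [-0.     0.001 -0.002] t 9.05 j7 -0.58 p [0.3908 0.3401 0.2701]
[ 5.82319309e-01  8.12960081e-01 -3.18362013e-04  1.67599032e-04]
```

View pics/w4.png

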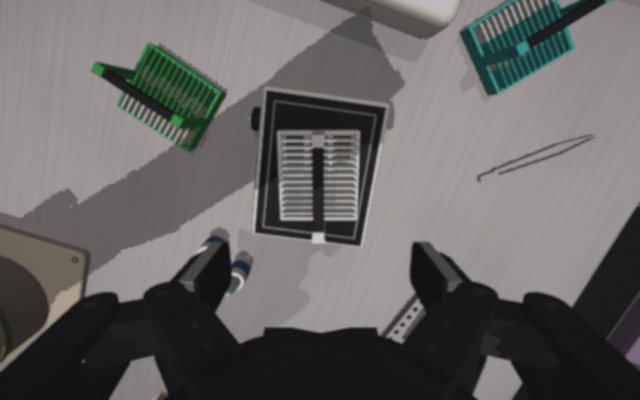

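The handle runs from (318,142) to (318,238). The hotplate's top corners are at about (265,90), (387,104), (362,245) and (254,234). I'll turn both into positions.

```bash
python3 -c "
from h import *
p,R,o=cur();q=(p,R)
P=ray('wrist',[[318,142],[318,238]],.146,q)[:,:2];d=P[1]-P[0];print(P.round(4),P.mean(0).round(4),np.arctan2(d[1],d[0]),np.hypot(*d))
P=ray('wrist',[[265,90],[254,234],[362,245],[387,104]],.06,q);print(rect(P,.175,.14),P.round(3))
P=ray('wrist',[[276,102],[263,227],[355,238],[376,115]],.06,q);print(rect(P,.145,.11))
"
```

```text
[[0.3756 0.3822]
 [0.4028 0.3014]] [0.3892 0.3418] -1.2454681994522676 0.08525609102550342
(array([ 0.38725604,  0.34141154, -1.36379251]), np.float64(0.006541526001656741)) [[0.307 0.408 0.06 ]
 [0.34  0.246 0.06 ]
 [0.468 0.274 0.06 ]
 [0.435 0.437 0.06 ]]
(array([ 0.38826799,  0.34032677, -1.37641704]), np.float64(0.000879065481796313))
```

```bash
python3 -m inch '[[[0.002,-0.001,0.03,0,0,0,-1],[0.002,-0.001,0.065,0,0,0,-1],[0.002,-0.001,0.1,0,0,0,-1],[0.002,-0.001,0.122,0,0,0,-1],[0.002,-0.001,0.131,0,0,0,-1],[0.002,-0.001,0.131,0,0,0,-1],[0.002,-0.001,0.131,0,0,0,-1]]]'
python3 -m inch '[[[0,0,0,0,0,0,-0.5],[0,0,0,0,0,0,0],[0,0,0,0,0,0,0.5],[0,0,0,0,0,0,1],[0,0,0,0,0,0,1],[0,0,0,0,0,0,1],[0,0,0,0,0,0,1],[0,0,0,0,0,0,1]]]' 40
```

```text
clock: 9.75
position: [0.389, 0.3432, 0.1404]
ee_rot: [0.582, 0.814, 0.001, 0.0]
ft_force: [0.9, -0.3, 0.4]
grip_width: 0.998
grasp_force: 0.0
clock: 10.55
position: [0.3881, 0.3428, 0.1393]
ee_rot: [0.581, 0.814, -0.0, 0.0]
ft_force: [-2.5, -2.8, 4.3]
grip_width: 0.106
grasp_force: 41.1
```

```bash
python3 -m inch '[[[0,0,-0.01,0,0,0,1],[0,0,-0.03,0,0,0,1],[0,0,-0.06,0,0,0,1],[0,0,-0.09,0,0,0,1],[0,0,-0.12,0,0,0,1],[-0.02,0.004,-0.13,0,0,0,1],[-0.055,0.01,-0.13,0,0,0.02,1],[-0.095,0.016,-0.13,0,0,0.04,1],[-0.14,0.021,-0.13,0,0,0.06,1],[-0.185,0.026,-0.13,0,0,0.08,1]]]'
python3 -c "
from h import *
to(.51,0,.27,-1.35);to(.475,-.18,.27,-1.45);to(.385,-.35,.27,-1.497)"
```

```text
clock: 11.55
position: [0.4734, 0.1748, 0.2699]
ee_rot: [0.613, 0.79, 0.0, 0.0]
ft_force: [0.8, -0.0, -2.9]
grip_width: 0.106
grasp_force: 40.3
[-1.784e-01 -7.800e-03 -1.000e-04] [0.001 0.    0.029] t 11.55 j7 -0.25 p [0.4734 0.1748 0.2699]
[-3.442e-01 -8.620e-02 -1.000e-04] [0.001 0.    0.129] t 11.55 j7 -0.25 p [0.4734 0.1748 0.2699]
[-4.867e-01 -2.154e-01 -2.000e-04] [0.001 0.    0.176] t 11.55 j7 -0.25 p [0.4734 0.1748 0.2699]
```

```bash
python3 -m inch '[[[-0.045,0,0,0,0,0.01,1],[-0.09,-0.002,0,0,0,0.02,1],[-0.135,-0.004,0,0,0,0.03,1],[-0.178,-0.008,0,0,0,0.05,1],[-0.22,-0.022,0,0,0,0.07,1],[-0.262,-0.04,0,0,0,0.09,1],[-0.304,-0.062,0,0,0,0.11,1],[-0.344,-0.086,0,0,0,0.13,1],[-0.38,-0.116,0,0,0,0.15,1],[-0.416,-0.147,0,0,0,0.165,1]]]'
python3 -c "
from h import *
to(.385,-.35,.27,-1.497)"
```

```text
clock: 12.55
position: [0.4325, -0.2647, 0.2698]
ee_rot: [0.677, 0.736, 0.0, 0.0]
ft_force: [0.3, -1.3, -2.5]
grip_width: 0.106
grasp_force: 40.3
[-0.081  -0.0546 -0.0003] [0.001 0.    0.011] t 12.55 j7 0.52 p [ 0.4325 -0.2647  0.2698]
```

```bash
python3 -m inch '[[[-0.03,-0.021,0,0,0,0.005,1],[-0.055,-0.038,0,0,0,0.01,1],[-0.073,-0.05,0,0,0,0.011,1],[-0.081,-0.055,0,0,0,0.011,1],[-0.081,-0.055,0,0,0,0.011,1],[-0.081,-0.055,0,0,0,0.011,1],[-0.081,-0.055,0,0,0,0.011,1]]]'
python3 -c "
from h import *
to(.385,-.35,.115,-1.497); cv2.imwrite('pics/w5.png',imaging.camera('wrist'))"
```

```text
clock: 13.25
position: [0.3865, -0.3471, 0.2694]
ee_rot: [0.68, 0.734, 0.0, 0.0]
ft_force: [-0.5, 0.0, -2.8]
grip_width: 0.107
grasp_force: 40.3
[-0.0028 -0.0018  0.1544] [ 0.    -0.     0.003] t 13.25 j7 0.7 p [ 0.3865 -0.3471  0.2694]
```

View pics/w5.png

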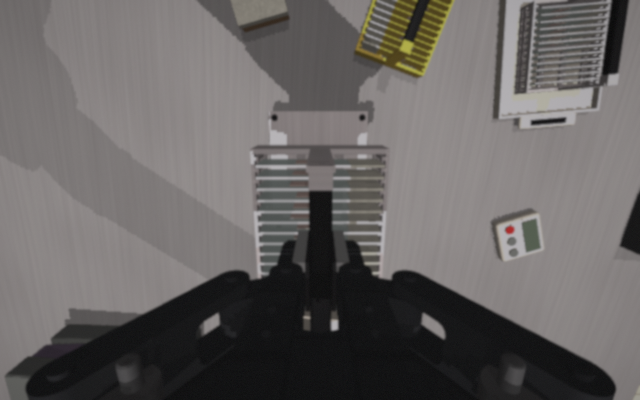

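The cooling block's far corners are at (270,110) and (370,110), square and centred under the rack (columns 253–386). I'll lower it now.

```bash
python3 -m inch '[[[-0.001,-0.001,0.03,0,0,0.002,1],[-0.001,-0.001,0.065,0,0,0.002,1],[-0.001,-0.001,0.1,0,0,0.002,1],[-0.001,-0.001,0.125,0,0,0.002,1],[-0.001,-0.001,0.141,0,0,0.002,1],[-0.001,-0.001,0.148,0,0,0.002,1],[-0.001,-0.001,0.151,0,0,0.002,1],[-0.001,-0.001,0.153,0,0,0.002,1],[-0.001,-0.001,0.154,0,0,0.002,1],[-0.001,-0.001,0.155,0,0,0.002,1]]]'
```

```text
clock: 14.3
position: [0.3848, -0.35, 0.1152]
ee_rot: [0.681, 0.732, -0.0, 0.001]
ft_force: [-6.4, 2.7, 11.7]
grip_width: 0.106
grasp_force: 42.1
```

```bash
python3 -m inch '[[[0,0,0,0,0,0,0.5],[0,0,0,0,0,0,0],[0,0,0,0,0,0,-0.5],[0,0,0,0,0,0,-1],[0,0,0,0,0,0,-1],[0,0,-0.03,0,0,0,-1],[0,0,-0.07,0,0,0,-1],[0,0,-0.11,0,0,0,-1],[0,0,-0.14,0,0,0,-1],[0,0,-0.155,0,0,0,-1]]]'
python3 -c "
from h import *
p,R,o=cur();cv2.imwrite('pics/w6.png',imaging.camera('wrist'))
to(.475,-.15,.27,-1.6);to(.56,0,.27,-1.65);to(.648,.173,.24,-1.718); print(o['joint_pos'])"
```

```text
clock: 15.3
position: [0.3853, -0.3501, 0.2726]
ee_rot: [0.681, 0.732, -0.0, 0.002]
ft_force: [0.6, -0.5, 0.5]
grip_width: 0.998
grasp_force: 0.0
[0.1935 0.1035 0.0034] [0.004 0.004 0.101] t 15.35 j7 0.7 p [ 0.3857 -0.3504  0.2739]
[0.3369 0.1991 0.0032] [0.004 0.004 0.151] t 15.35 j7 0.7 p [ 0.3857 -0.3504  0.2739]
[0.5033 0.2992 0.0329] [0.004 0.004 0.219] t 15.35 j7 0.7 p [ 0.3857 -0.3504  0.2739]
[ 0.9164336   0.10203337 -0.28555336  1.68916976  0.02994224  1.35046948
  0.69786301]
```

View pics/w6.png

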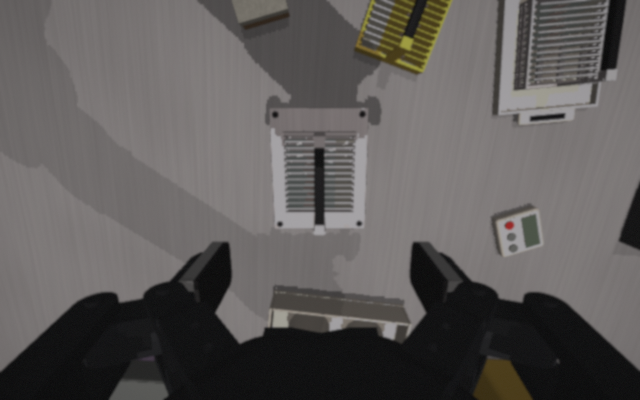

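The rack stands centred and square on the block: screws at (277,115), (362,115), (360,224) and (278,224), handle from (319,141) to (319,230). I'll move on to the drain tray and check the numbers on the way.

```bash
python3 -c "
from h import *
p,R,o=cur();q=(p,R)
P=ray('wrist',[[319,141],[319,230]],.122,q)[:,:2];d=P[1]-P[0];print(P.mean(0).round(4),np.hypot(*d))
P=ray('wrist',[[277,115],[362,115],[360,224],[278,224]],.036,q);print(P.mean(0).round(4))
"
python3 -m inch '[[[0.02,0.012,0,0,0,0.01,-1],[0.055,0.033,0,0,0,0.03,-1],[0.095,0.056,0,0,0,0.05,-1],[0.135,0.08,0,0,0,0.07,-1],[0.175,0.104,0,0,0,0.09,-1],[0.215,0.128,0,0,0,0.11,-1],[0.255,0.152,0,0,0,0.13,-1],[0.295,0.175,0,0,0,0.15,-1],[0.335,0.199,0,0,0,0.17,-1],[0.375,0.223,0,0,0,0.19,-1]]]'
python3 -c "
from h import *
to(.648,.173,.24,-1.718)"
```

```text
[ 0.3861 -0.3511] 0.08718647581172366
[ 0.3866 -0.3532  0.036 ]
clock: 16.35
position: [0.5804, 0.0421, 0.2687]
ee_rot: [0.748, 0.664, -0.0, -0.0]
ft_force: [0.9, -0.9, 0.2]
grip_width: 0.999
grasp_force: 0.0
[0.138  0.0515 0.0287] [-0.     0.     0.028] t 16.35 j7 -0.39 p [0.5804 0.0421 0.2687]
```

```bash
python3 -m inch '[[[0.04,0.015,0.005,0,0,0.01,-1],[0.08,0.03,0.015,0,0,0.02,-1],[0.115,0.042,0.022,0,0,0.028,-1],[0.13,0.048,0.027,0,0,0.028,-1],[0.135,0.05,0.028,0,0,0.028,-1],[0.135,0.05,0.028,0,0,0.028,-1],[0.135,0.05,0.028,0,0,0.028,-1],[0.135,0.05,0.028,0,0,0.028,-1]]]'
python3 -c "
from h import *
p,R,o=cur();cv2.imwrite('pics/w7.png',imaging.camera('wrist'));to(.648,.173,.083,-1.718)"
```

```text
clock: 17.15
position: [0.6458, 0.1668, 0.242]
ee_rot: [0.758, 0.653, 0.0, 0.001]
ft_force: [0.1, 0.9, -0.0]
grip_width: 0.998
grasp_force: 0.0
[0.0063 0.0012 0.159 ] [ 0.001  0.    -0.001] t 17.2 j7 -0.65 p [0.6457 0.167  0.242 ]
```

View pics/w7.png

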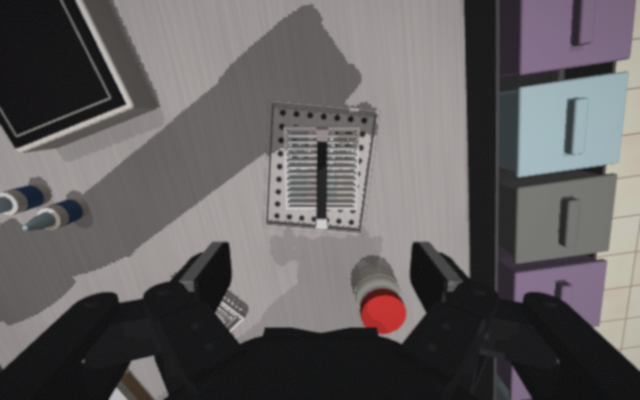

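The handle runs from (322,135) to (321,224). A red-capped bottle is near at (383,300), so I'll check its clearance from the fingers.

```bash
python3 -c "
from h import *
p,R,o=cur();q=(p,R)
P=ray('wrist',[[322,135],[321,224]],.09,q)[:,:2];d=P[1]-P[0];c=P.mean(0);print(c.round(4),np.arctan2(d[1],d[0]),np.hypot(*d))
for z in (.03,.06,.09):
  b=ray('wrist',[[383,310]],z,q)[0];b2=ray('top',[[361,104]],z)[0];print(z,b.round(3),b2.round(3),R.inv().apply(b2-[*c,z]).round(3))
to(*c,.083,-1.718)
"
```

```text
[0.6487 0.1725] -1.729285706260797 0.08621264580210307
0.03 [ 0.701 -0.023  0.03 ] [ 0.708 -0.     0.03 ] [-0.162  0.085  0.   ]
0.06 [ 0.697 -0.     0.06 ] [0.698 0.003 0.06 ] [-0.161  0.074  0.   ]
0.09 [0.693 0.023 0.09 ] [0.687 0.006 0.09 ] [-0.159  0.063  0.   ]
[0.0059 0.0019 0.159 ] [ 0.001  0.    -0.001] t 17.2 j7 -0.65 p [0.6457 0.167  0.242 ]
```

The bottle is 16 cm away, so it's clear. I'll descend and grip.

```bash
python3 -m inch '[[[0.006,0.002,0.03,0,0,0.005,-1],[0.006,0.002,0.065,0,0,0.005,-1],[0.006,0.002,0.1,0,0,0.005,-1],[0.006,0.002,0.13,0,0,0.005,-1],[0.006,0.002,0.15,0,0,0.005,-1],[0.006,0.002,0.159,0,0,0.005,-1],[0.006,0.002,0.159,0,0,0.005,-1],[0.006,0.002,0.159,0,0,0.005,-1]]]'
python3 -m inch '[[[0,0,0,0,0,0,-0.5],[0,0,0,0,0,0,0],[0,0,0,0,0,0,0.5],[0,0,0,0,0,0,1],[0,0,0,0,0,0,1],[0,0,0,0,0,0,1],[0,0,0,0,0,0,1],[0,0,0,0,0,0,1]]]' 40
```

```text
clock: 18.0
position: [0.6491, 0.1742, 0.0838]
ee_rot: [0.759, 0.652, 0.001, 0.0]
ft_force: [0.9, -0.1, -0.0]
grip_width: 0.997
grasp_force: 0.0
clock: 18.8
position: [0.6483, 0.1744, 0.0824]
ee_rot: [0.758, 0.652, -0.0, 0.0]
ft_force: [-2.0, 0.3, 3.1]
grip_width: 0.109
grasp_force: 40.3
```

```bash
python3 -m inch '[[[0,0,-0.01,0,0,0,1],[0,0,-0.035,0,0,0,1],[0,0,-0.075,0,0,0,1],[0,0,-0.115,0,0,0,1],[0,0,-0.155,0,0,0,1],[0.005,-0.01,-0.18,0,0,-0.01,1],[0.018,-0.04,-0.19,0,0,-0.04,1],[0.034,-0.075,-0.19,0,0,-0.08,1],[0.05,-0.112,-0.19,0,0,-0.13,1],[0.067,-0.15,-0.19,0,0,-0.18,1]]]'
python3 -c "
from h import *
to(.388,.341,.27,-1.376)"
```

```text
clock: 19.8
position: [0.5088, 0.2636, 0.2727]
ee_rot: [0.696, 0.718, 0.0, 0.0]
ft_force: [-0.0, 0.6, -2.2]
grip_width: 0.109
grasp_force: 39.7
[ 0.0811 -0.1184  0.0026] [ 0.001  0.    -0.164] t 19.8 j7 -0.67 p [0.5088 0.2636 0.2727]
```

```bash
python3 -m inch '[[[0.025,-0.035,0,0,0,-0.05,1],[0.05,-0.07,0,0,0,-0.1,1],[0.068,-0.1,0.002,0,0,-0.14,1],[0.078,-0.115,0.003,0,0,-0.165,1],[0.081,-0.119,0.003,0,0,-0.165,1],[0.081,-0.119,0.003,0,0,-0.165,1],[0.081,-0.119,0.003,0,0,-0.165,1],[0.081,-0.119,0.003,0,0,-0.165,1]]]'
python3 -c "
from h import *
to(.388,.341,.139,-1.376); cv2.imwrite('pics/w8.png',imaging.camera('wrist'))"
```

```text
clock: 20.6
position: [0.3903, 0.3396, 0.2691]
ee_rot: [0.636, 0.771, -0.0, -0.0]
ft_force: [-0.2, 0.0, -1.8]
grip_width: 0.107
grasp_force: 39.7
[ 0.0018 -0.0019  0.1301] [-0.     0.    -0.004] t 20.6 j7 -0.71 p [0.3903 0.3396 0.2691]
```

View pics/w8.png

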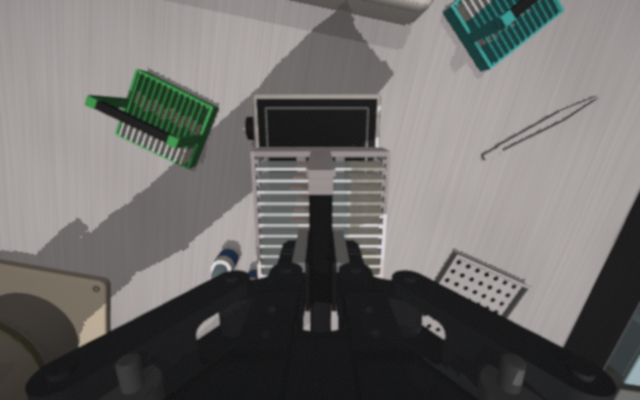

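The hotplate edge spans columns 255–380 (centre 317) and is square. The rack's centre is at column 320, so I'll shift 2 mm along -y while lowering.

```bash
python3 -m inch '[[[0.001,-0.002,0.03,0,0,-0.003,1],[0.001,-0.002,0.06,0,0,-0.003,1],[0.001,-0.002,0.09,0,0,-0.003,1],[0.001,-0.002,0.11,0,0,-0.003,1],[0.001,-0.002,0.121,0,0,-0.003,1],[0.001,-0.002,0.126,0,0,-0.003,1],[0.001,-0.002,0.129,0,0,-0.003,1],[0.001,-0.002,0.13,0,0,-0.003,1],[0.001,-0.002,0.131,0,0,-0.003,1],[0.001,-0.002,0.132,0,0,-0.003,1]]]'
```

```text
clock: 21.65
position: [0.3871, 0.3416, 0.1383]
ee_rot: [0.634, 0.773, 0.001, 0.0]
ft_force: [-4.7, -5.4, 16.9]
grip_width: 0.107
grasp_force: 42.0
```

```bash
python3 -m inch '[[[0,0,0,0,0,0,0.5],[0,0,0,0,0,0,0],[0,0,0,0,0,0,-0.5],[0,0,0,0,0,0,-1],[0,0,0,0,0,0,-1],[0,0,-0.03,0,0,0,-1],[0,0,-0.06,0,0,0,-1],[0,0,-0.09,0,0,0,-1],[0,0,-0.12,0,0,0,-1],[0,0,-0.135,0,0,0,-1]]]'
python3 -m inch '[[[0,0,0,0,0,0,-1],[0,0,0,0,0,0,-1],[0,0,0,0,0,0,-1]]]'
python3 -c "
from h import *
p,R,o=cur();a=imaging.camera('wrist')[60:260,200:440];b=imaging.camera('top')[90:265,190:530]
cv2.imwrite('pics/fin.png',np.vstack([cv2.copyMakeBorder(cv2.resize(a,(330,275)),0,0,0,270,0),cv2.resize(b,(600,309))]));print(p)"
```

```text
clock: 22.65
position: [0.3871, 0.3419, 0.2747]
ee_rot: [0.634, 0.773, 0.001, 0.001]
ft_force: [-0.1, 0.0, -0.4]
grip_width: 1.004
grasp_force: 0.0
clock: 22.95
position: [0.3864, 0.3407, 0.2707]
ee_rot: [0.634, 0.773, -0.001, -0.0]
ft_force: [0.1, 1.0, 0.4]
grip_width: 0.999
grasp_force: 0.0
[0.38635097 0.34072438 0.27073988]
```

View pics/fin.png

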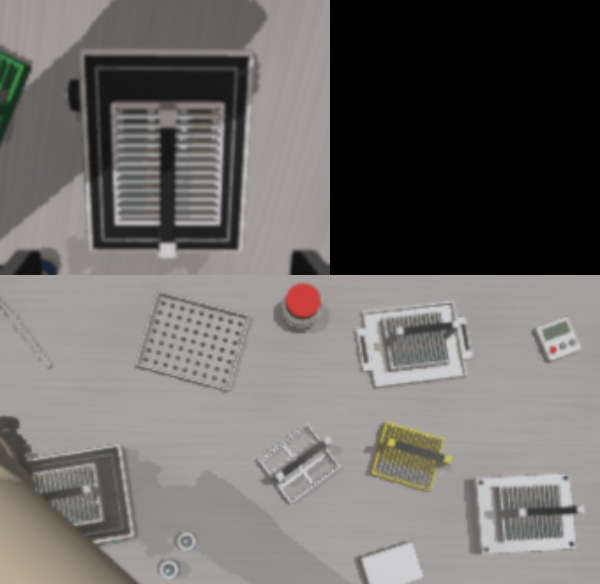

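The rack stands square on the hotplate, the other two racks sit on their stations, and the empty rack is unmoved. I'll check the hotplate centring before handing in.

```bash
python3 -c "
from h import *
p,R,o=cur();q=(p,R);f=lambda l:np.array(l)*[240/330,200/275]+[200,60]
P=ray('wrist',f([(168,117),(167,250)]),.146,q)[:,:2];d=P[1]-P[0];c=P.mean(0)
h,e=rect(ray('wrist',f([(95,67),(103,242),(232,240),(240,69)]),.06,q),.145,.11);print(c,np.arctan2(d[1],d[0]),h,e)
if np.hypot(*(c-h[:2]))<.009 and abs(np.arctan2(d[1],d[0])-h[2])<.1:
  from workcell import order; print(order.hand_in())
"
```

```text
[0.38868968 0.34010116] -1.3801453069814886 [ 0.38908808  0.34001437 -1.37303324] 0.0021563932496862126
the job is handed in; nothing more can be done
None
```

All three racks are on their new stations, upright, released and measured within about 4 mm of centre, the empty rack was left untouched, and the job was handed in at about 23 s; the hand-in gave no verdict.

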